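# Lay the tin flat and slide it to the back of the shelf

### The job

The round aluminium tin with the blue screw lid has been left standing on its rim in the row of glassware, where it can roll off the shelf. With the fingertips, push it over so that it lies flat with its lid up, then push it along the shelf, still lying flat, until it touches the front of the raised step at the back. Only push: do not lift or carry the tin, and leave everything else standing where it is.

Things in the scene. Friction and masses are not known exactly. Their poses are not given: they have to be found in the camera images.
- tin: round aluminium tin, 80 mm across, 32 mm thick, 0.18 kg, one half (the knurled screw lid) dark blue, the other bare; loose, on its rim. Origin: its centre, 40 mm up on its rim, 16 mm flat. x axis: the tin's axis, out through the lid; level at the start, within 75 degrees of facing the robot; straight up when done. Tipping away from the lid moves the centre 56 mm that way.
- step_front (a point): point on the front face of the raised step at the back of the shelf, mid-length, at shelf level. The step is a fixed wooden plinth 70 mm high, 1500 mm long along y, its upright face looking to the robot (-x). The shelf before it is flat, z = 0. Books, a bowl, a radio and a clock stand on it, 30 mm or more behind the face.
- tumbler_a: empty crystal tumbler standing upright, 76 mm across at the rim, 90 mm high, leave alone. Origin: centre of its underside.
- tumbler_b: second tumbler, the same as tumbler_a, leave alone. Origin: centre of its underside.
- ashtray: round green glass ashtray, 100 mm across, 30 mm high, leave alone. Origin: centre of its underside.
- opener: flat stainless steel bottle opener lying on the shelf at the right-hand end, 140 mm long along its x axis, loop 43 mm wide, 5 mm thick, leave alone. Origin: underside, near the middle of its length.
- fish: amber glass fish ornament at the left-hand end of the row, about 150 mm long along its x axis, 60 mm wide, 100 mm high, leave alone. Origin: centre of the underside of its foot.
- decanter: stoppered glass decanter at the right-hand end, 90 mm across, 208 mm high, leave alone. Origin: centre of its underside.

How it is judged:
By the outcome, as a careful person would: the job done as asked, in the order asked, and still so for the second after the job is handed in, with the robot touching nothing.
It also fails if it takes over 51 s, if anything falls off the work surface, if the arm or the gripper's body presses on something with over 40 N, if the wrist force passes 120 N, or if a joint passes its speed limit or range.

### The arm

A 6-joint arm with a two-finger parallel gripper is mounted at the origin on the work surface. World frame = base frame: x ahead of the robot, y to its left, z up, the work surface at z = 0. Lengths are in m, angles in rad, forces in N, time in s.
With the tool pointing down it reaches from about 0.425 to 0.95 m from the base axis. Payload 3.5 kg.
Tool frame: the origin (TCP) lies at the very end of the fingers, on their centre line; the grasp point (between the pads) lies ctrl.tcp_to_grasp behind it (ctrl.tcp_to_grasp is the distance from the TCP to the grasp point, in m); z points along the fingers, y is the line along which they close (so a half turn about z gives the same grasp; the last joint's range is limited). The gripper opens to 85 mm and grips with 20 to 120 N. Pads are 22 mm wide; open, the fingers measure 114 mm over their backs; the gripper's body (76 mm by 85 mm) begins 54 mm behind the grasp point. The pads swing forward as they close: fully open they stand 13 mm farther back than shut.
Start: joints at [-1.314, 0.286, 1.577, -0, 1.279, -0.15], TCP at [0.267, -0.62, 0.231] pointing down, gripper open.
Joint ranges: [-2.77, 2.77], [-0.9, 2.22], [0.21, 2.48], [-1.53, 4.67], [0.24, 2.81], [-2.84, 2.84]. Speed limits (rad/s): [2.79, 2.79, 3.14, 3.14, 3.14, 3.14].

### API

Orientations are given as a unit quaternion [x, y, z, w].
In Python, from plant import ctrl gives the robot as it stands.
- The arm moves only by the shell command python3 -m inch 'ROWS' [FORCE]. ROWS is JSON, a list of rows, each an object with "slide": the shift along the tool's x, y, z in cm, a list of three; "turn": the turn about the tool's z in rad; "grip": the finger opening in cm, from 0 to 8.54. A call has 1 to 20 rows; each row is the pose to reach, as a shift and turn from the pose commanded when the call began, along the tool's axes at that moment; what a row does not reach only later rows make up. A row lasts 1/10 s, in which the tool goes at most 50 mm and 8.59 degrees, less where a joint would pass 70% of its speed; a pose out of reach is approached as far as the arm can. A call with a gripper value outside its range is refused whole. The fingers move at their own pace and stop on an object; FORCE is the grip in N (left out, the last holds). Time passes only in rows, so rows that repeat a pose let the fingers close. It gives the time, the measured TCP pose, the force, the opening and the grip force at its end, in the units of the state.
- ctrl.get_state(): the state, without advancing time (a new reading comes with each control period).
- ctrl.read_camera(name): name is "scene" or "top" or "wrist"; returns (picture, depth): 480x640x3 uint8, red, green, blue; 480x640 float32, m along the optical axis (not along the pixel's ray), 0 where there is no reading.
- ctrl.camera_info(name): a dict with "K" (3x3 intrinsics, pixels), "camera_from_world" (4x4, takes a point from world to camera coordinates); the wrist camera has in their place "T_tool_cam" (4x4, takes a point from camera to tool coordinates, whose origin is the TCP and whose axes are the flange's). Camera axes: x right, y down, z forward; pixel columns grow to the right and rows downward; lengths in m; the calibration is good to about 2 mm. A picture is of the moment at which its call begins: read the wrist's pose just before it. camera_info takes no time and is no camera call.
- ctrl.sign_off(): hands the job in; it is judged then, once.
The state is a dict: "time": time; "qpos": joint angles; "dq": joint speeds; "joint_efforts": joint torques, N m; "eef_pos": TCP position; "tcp_rot": TCP orientation; "contact_force": force on the tool from outside, world axes, zero at the start; "wrist_torque": the same for the moment, N m; "opening": opening from 0.0 (shut) to 1.0 (fully open); "finger_force": force on a finger pad.
Only numpy, scipy, OpenCV 4.12 (cv2) and the standard library are available. Lean on these libraries where they do the work, as an engineer would, in place of code of your own. Each camera call takes 0.05 s, during which the arm holds its last target. There are 200 camera calls.

## Working session

There is one attempt and no reset: what is moved stays moved. The work goes in short steps, Python scripts to look and compute and a shell command to move; the robot and the scene stay as the last step left them, time stands still between calls to the robot, and variables do not carry over. Pictures are saved under pics/ and viewed, at most 10 in all, crops included, and the job is handed in when it is done.

```bash
mkdir -p pics; ls
cat > h.py <<'E'
import numpy as np,cv2
from plant import ctrl
from scipy.spatial.transform import Rotation as R
def cam(name):
    s=ctrl.get_state(); im,d=ctrl.read_camera(name); i=ctrl.camera_info(name); K=np.array(i["K"])
    if name=="wrist":
        T=np.eye(4);T[:3,:3]=R.from_quat(s["tcp_rot"]).as_matrix();T[:3,3]=s["eef_pos"];W=T@np.array(i["T_tool_cam"])
    else: W=np.linalg.inv(np.array(i["camera_from_world"]))
    v,u=np.mgrid[:480,:640]
    P=np.stack([(u-K[0,2])/K[0,0]*d,(v-K[1,2])/K[1,1]*d,d],-1)@W[:3,:3].T+W[:3,3]
    P[d==0]=np.nan
    return im,d,P,s
def save(n,im): cv2.imwrite("pics/"+n,im[...,::-1])
E
python3 - <<'E'
from h import *
for n in("scene","top"):
    im,d,P,s=cam(n); save(n+"0.png",im); np.save(n+"0.npy",P)
print(s["time"],s["eef_pos"],R.from_quat(s["tcp_rot"]).as_matrix().round(2))
E
```

```text
pics
0.05 [ 0.26694492 -0.61927581  0.22996419] [[ 0.92  0.4  -0.  ]
 [ 0.4  -0.92  0.  ]
 [ 0.   -0.   -1.  ]]
```

View pics/scene0.png

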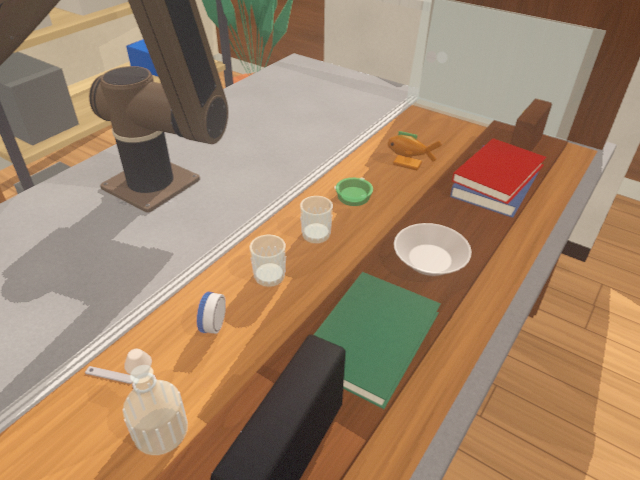

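View pics/top0.png

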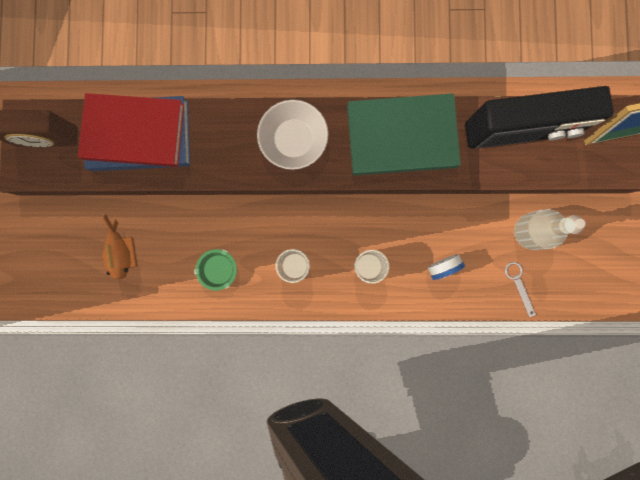

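The tin is at top (446,267), with its blue lid toward the robot and slightly right. The tumbler on its left is at (372,267), the opener is at (520,290), the decanter at (541,230), and the step face at row ~192.

Run:
```python
from h import *
P=np.load("top0.npy"); im=cv2.imread("pics/top0.png")
def rep(n,u0,u1,v0,v1,zmin):
    q=P[v0:v1,u0:u1].reshape(-1,3); c=im[v0:v1,u0:u1].reshape(-1,3).astype(int); k=q[:,2]>zmin; q=q[k];c=c[k]
    print(n,len(q),np.percentile(q,[1,50,99],axis=0).round(3).tolist()); return q,c
q,c=rep("tin",422,472,248,285,0.02)
b=c[:,0]-c[:,2]>40
print("blue",q[b].mean(0),"bare",q[~b].mean(0))
(cx,cy),(w,h),a=cv2.minAreaRect(q[:,:2].astype(np.float32)*1000);print(cx,cy,w,h,a)
rep("tumb",350,394,245,288,.02);rep("dec",510,590,205,252,.02);rep("tumb2",272,312,245,288,.02)
rep("open",500,540,258,320,.002)
for u in(380,420,446,480):
    col=P[170:215,u]; k=np.where(col[:,2]>.05)[0].max(); print(u,col[k-1:k+3].round(3).tolist())
```

```text
tin 566 [[0.464, -0.306, 0.024], [0.489, -0.263, 0.07], [0.517, -0.232, 0.08]]
blue [ 0.4779979  -0.26880757  0.07042288] bare [ 0.49326344 -0.26339081  0.06441496]
489.54754638671875 -269.67913818359375 33.885623931884766 78.35005187988281 24.618104934692383
tumb 424 [[0.456, -0.131, 0.022], [0.491, -0.109, 0.081], [0.527, -0.058, 0.092]]
dec 1947 [[0.532, -0.518, 0.024], [0.572, -0.475, 0.098], [0.617, -0.446, 0.207]]
tumb2 403 [[0.456, 0.047, 0.022], [0.491, 0.097, 0.082], [0.529, 0.121, 0.093]]
open 427 [[0.368, -0.503, 0.002], [0.434, -0.461, 0.003], [0.508, -0.413, 0.008]]
380 [[0.668, -0.117, 0.071], [0.666, -0.117, 0.069], [0.668, -0.121, 0.042], [0.668, -0.122, 0.027]]
420 [[0.667, -0.208, 0.071], [0.666, -0.21, 0.063], [0.668, -0.215, 0.038], [0.668, -0.218, 0.026]]
446 [[0.668, -0.269, 0.065], [0.666, -0.27, 0.063], [0.668, -0.277, 0.036], [0.668, -0.281, 0.021]]
480 [[0.667, -0.345, 0.07], [0.666, -0.349, 0.06], [0.668, -0.357, 0.034], [0.668, -0.362, 0.019]]
```

```bash
python3 -m inch '[{"slide":[28,-23,0],"turn":0,"grip":2},{"slide":[28,-23,0],"turn":0,"grip":2},{"slide":[28,-23,0],"turn":0,"grip":2},{"slide":[28,-23,0],"turn":0,"grip":2},{"slide":[28,-23,0],"turn":0,"grip":2},{"slide":[28,-23,0],"turn":0,"grip":2},{"slide":[28,-23,0],"turn":0,"grip":2},{"slide":[28,-23,0],"turn":0,"grip":2},{"slide":[28,-23,0],"turn":0,"grip":2},{"slide":[28,-23,0],"turn":0,"grip":2},{"slide":[28,-23,0],"turn":0,"grip":2},{"slide":[28,-23,0],"turn":0,"grip":2}]'
python3 - <<'E'
from h import *
im,d,P,s=cam("wrist"); save("w1.png",im); np.save("w1.npy",P)
print(s["time"],s["eef_pos"],s["opening"],s["contact_force"],R.from_quat(s["tcp_rot"]).as_matrix().round(2))
k=(P[...,2]>.02)&(P[...,2]<.1)&(abs(P[...,0]-.49)<.06)&(abs(P[...,1]+.27)<.06)
q=P[k];print(len(q));c=im[k].astype(int);b=c[:,2]-c[:,0]>40
print(np.percentile(q,[1,50,99],axis=0).round(3).tolist(),cv2.minAreaRect(q[:,:2].astype(np.float32)*1000),q[b].mean(0),q[~b].mean(0))
E
```

```text
time: 1.3
eef_pos: [0.4326, -0.2993, 0.2312]
tcp_rot: [0.98, 0.201, -0.0, -0.0]
contact_force: [-0.6, -0.5, -0.6]
opening: 0.233
finger_force: 0.0
1.3 [ 0.43262811 -0.299259    0.23115754] 0.23250737334585303 [-0.63033046 -0.52268982 -0.64994791] [[ 0.92  0.39 -0.  ]
 [ 0.39 -0.92  0.  ]
 [-0.   -0.   -1.  ]]
4228
[[0.465, -0.311, 0.047], [0.491, -0.275, 0.075], [0.516, -0.238, 0.08]] ((490.05242919921875, -274.26495361328125), (33.67254638671875, 80.22207641601562), 24.43548583984375) [ 0.48163431 -0.27792139  0.07283241] [ 0.49485867 -0.27275088  0.07155702]
```

View pics/w1.png

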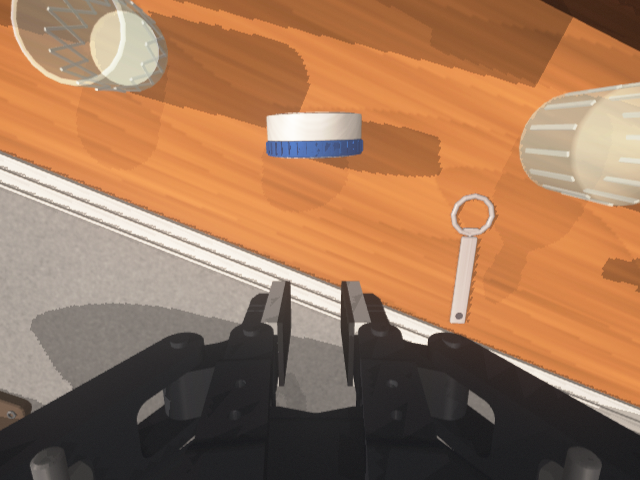

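The tin is centred ahead of the fingers, at (314,135), and its face is square to the tool. I'll go down and tip it.

```bash
python3 -m inch '[{"slide":[0,0,5],"turn":0,"grip":2},{"slide":[0,0,10],"turn":0,"grip":2},{"slide":[0,0,14],"turn":0,"grip":2},{"slide":[0,0,16.5],"turn":0,"grip":2},{"slide":[0,0,16.5],"turn":0,"grip":2},{"slide":[1,0,16.5],"turn":0,"grip":2},{"slide":[2,0,16.5],"turn":0,"grip":2},{"slide":[2.8,0,16.5],"turn":0,"grip":2},{"slide":[3.2,0,16.5],"turn":0,"grip":2},{"slide":[3.6,0,16.5],"turn":0,"grip":2},{"slide":[4.0,0,16.5],"turn":0,"grip":2},{"slide":[4.3,0,16.5],"turn":0,"grip":2},{"slide":[4.6,0,16.5],"turn":0,"grip":2},{"slide":[4.9,0,16.5],"turn":0,"grip":2},{"slide":[4.9,0,16.5],"turn":0,"grip":2}]'
python3 - <<'E'
from h import *
im,d,P,s=cam("wrist"); save("w2.png",im); np.save("w2.npy",P)
E
```

```text
time: 2.85
eef_pos: [0.4785, -0.2784, 0.0663]
tcp_rot: [0.979, 0.202, 0.0, -0.0]
contact_force: [-0.2, -0.2, -0.1]
opening: 0.234
finger_force: 0.0
```

View pics/w2.png

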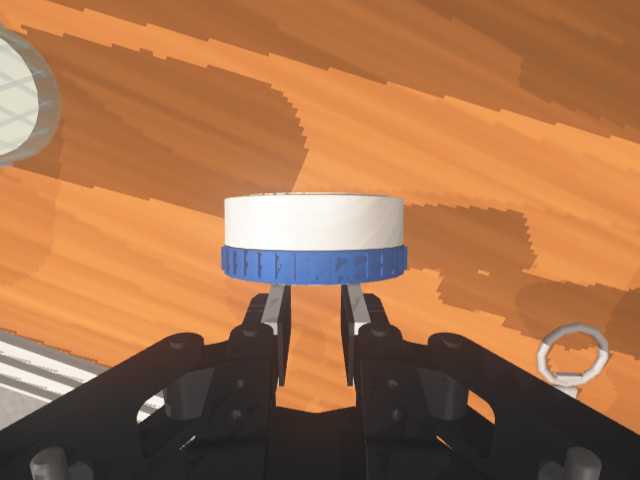

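The tin is centred at (314,240), and the fingers are against the upper lid at row ~285. I'll keep pushing slowly.

```bash
python3 -m inch '[{"slide":[0.3,0,0],"turn":0,"grip":2},{"slide":[0.6,0,0],"turn":0,"grip":2},{"slide":[0.9,0,0],"turn":0,"grip":2},{"slide":[1.2,0,0],"turn":0,"grip":2},{"slide":[1.5,0,0],"turn":0,"grip":2},{"slide":[1.8,0,0],"turn":0,"grip":2},{"slide":[2.1,0,0],"turn":0,"grip":2},{"slide":[2.1,0,0],"turn":0,"grip":2},{"slide":[2.1,0,0],"turn":0,"grip":2}]'
python3 - <<'E'
from h import *
im,d,P,s=cam("wrist"); save("w3.png",im); np.save("w3.npy",P)
E
```

```text
time: 3.8
eef_pos: [0.4976, -0.2701, 0.0663]
tcp_rot: [0.979, 0.202, -0.0, -0.0]
contact_force: [-0.2, -0.4, 0.1]
opening: 0.235
finger_force: 0.0
```

View pics/w3.png

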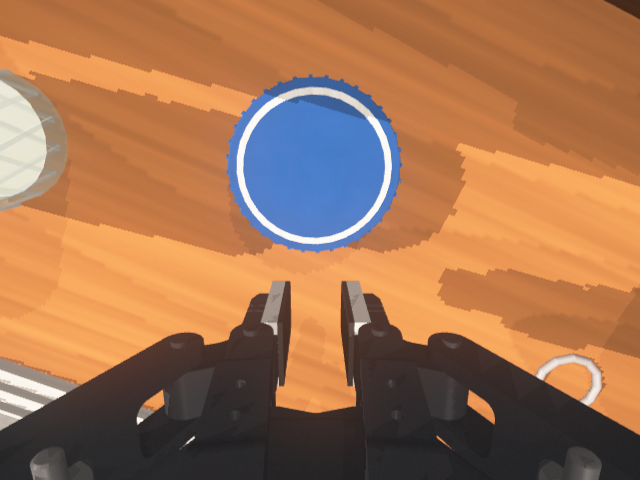

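The tin lies flat with its lid up, centred at pixel (315,163).

Run:
```python
from h import *
P=np.load("w3.npy"); im=cv2.imread("pics/w3.png").astype(int)
k=(im[...,0]-im[...,2]>60)&(P[...,2]>.02)&(P[...,2]<.05); k[260:]=0
c,r=cv2.minEnclosingCircle(P[k][:,:2].astype(np.float32)); print(c,r,np.median(P[k][:,2]))
s=ctrl.get_state();p=s["eef_pos"];T=R.from_quat(s["tcp_rot"]).as_matrix()
print(((np.r_[c,.016]-p)@T).round(4)); print("world +x in tool",T[0].round(3),"yaw",np.arctan2(T[1,0],T[0,0]), ctrl.tcp_to_grasp)
```

```text
(0.5430693626403809, -0.2510545253753662) 0.040491022169589996 0.032572720832670765
[0.0494 0.0005 0.0503]
world +x in tool [ 0.918  0.396 -0.   ] yaw 0.40687980631448206 0.0187
```

```bash
python3 -c "
from h import *
print(np.array(ctrl.camera_info('wrist')['T_tool_cam']).round(3)[:3,3])"
python3 -m inch '[{"slide":[-1.5,-1,0],"turn":0,"grip":3},{"slide":[-2.7,-2.5,0],"turn":0.1,"grip":3},{"slide":[-2.7,-3.2,0],"turn":0.25,"grip":3},{"slide":[-2.7,-3.2,0],"turn":0.407,"grip":3},{"slide":[-2.7,-3.2,0],"turn":0.407,"grip":3},{"slide":[-2.7,-3.2,3],"turn":0.407,"grip":3},{"slide":[-2.7,-3.2,5],"turn":0.407,"grip":3},{"slide":[-2.7,-3.2,5.5],"turn":0.407,"grip":3},{"slide":[-2.7,-3.2,5.5],"turn":0.407,"grip":3}]'
python3 - <<'E'
from h import *
im,d,P,s=cam("wrist"); save("w4.png",im)
im=im.astype(int);k=(im[...,2]-im[...,0]>60)&(P[...,2]>.02)&(P[...,2]<.05)
c,r=cv2.minEnclosingCircle(P[k][:,:2].astype(np.float32)); print(c,r)
E
```

```text
[ 0.066  0.002 -0.143]
time: 4.75
eef_pos: [0.4596, -0.2512, 0.0106]
tcp_rot: [1.0, 0.001, -0.001, -0.001]
contact_force: [0.1, 0.2, -0.4]
opening: 0.349
finger_force: 0.0
(0.5435911417007446, -0.25109735131263733) 0.04082750156521797
```

View pics/w4.png

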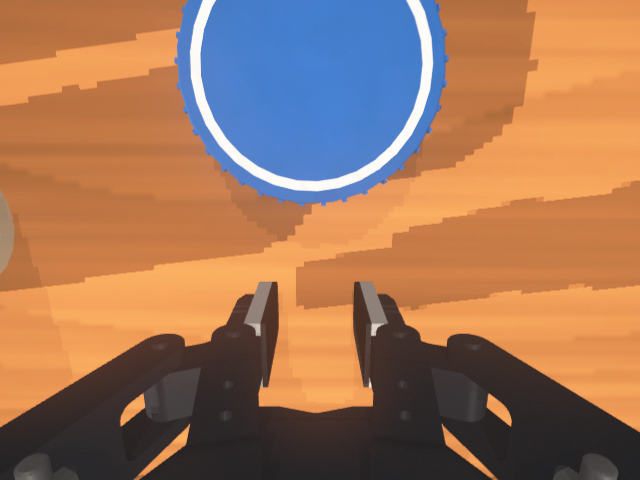

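The tin is centred ahead at column 315 and undisturbed, and the fingers are low and clear of it. I'll push along +x to just short of the step.

```bash
python3 -m inch '[{"slide":[1.5,0,0],"turn":0,"grip":3},{"slide":[2.6,0,0],"turn":0,"grip":3},{"slide":[3.1,0,0],"turn":0,"grip":3},{"slide":[3.5,0,0],"turn":0,"grip":3},{"slide":[4,0,0],"turn":0,"grip":3},{"slide":[4.5,0,0],"turn":0,"grip":3},{"slide":[5,0,0],"turn":0,"grip":3},{"slide":[5.5,0,0],"turn":0,"grip":3},{"slide":[6,0,0],"turn":0,"grip":3},{"slide":[6.5,0,0],"turn":0,"grip":3},{"slide":[7,0,0],"turn":0,"grip":3},{"slide":[7.5,0,0],"turn":0,"grip":3},{"slide":[8,0,0],"turn":0,"grip":3},{"slide":[8.5,0,0],"turn":0,"grip":3},{"slide":[9,0,0],"turn":0,"grip":3},{"slide":[9.5,0,0],"turn":0,"grip":3},{"slide":[10,0,0],"turn":0,"grip":3},{"slide":[10.4,0,0],"turn":0,"grip":3},{"slide":[10.7,0,0],"turn":0,"grip":3},{"slide":[10.7,0,0],"turn":0,"grip":3}]'
python3 - <<'E'
from h import *
im,d,P,s=cam("wrist"); save("w5.png",im)
im=im.astype(int);k=(im[...,2]-im[...,0]>60)&(P[...,2]>.02)&(P[...,2]<.05)
c,r=cv2.minEnclosingCircle(P[k][:,:2].astype(np.float32)); print(c,r)
k=(P[...,2]>.01)&(P[...,2]<.06)&(abs(P[...,1]+.25)>.05)&(abs(P[...,1]+.25)<.09)&(P[...,0]>.6);print(np.nanmedian(P[k],0),k.sum())
E
```

```text
time: 6.8
eef_pos: [0.5678, -0.2515, 0.0114]
tcp_rot: [1.0, -0.0, 0.001, 0.0]
contact_force: [0.4, 0.9, -0.2]
opening: 0.347
finger_force: 0.0
(0.6160138845443726, -0.25267118215560913) 0.040667928755283356
[ 0.66863562 -0.30094629  0.02531191] 6831
```

View pics/w5.png

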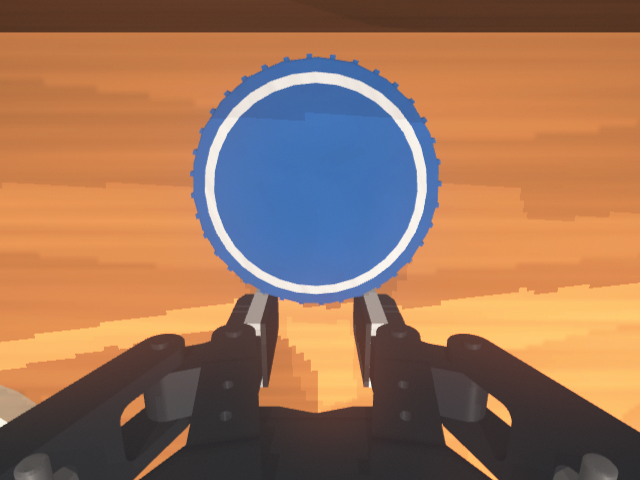

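The tin is flat between the fingers, about 12 mm short of the step (edge at row 32, tin front at row 57). Now slowly to contact.

```bash
python3 -m inch '[{"slide":[0.2,0,0],"turn":0,"grip":3},{"slide":[0.4,0,0],"turn":0,"grip":3},{"slide":[0.6,0,0],"turn":0,"grip":3},{"slide":[0.8,0,0],"turn":0,"grip":3},{"slide":[0.95,0,0],"turn":0,"grip":3},{"slide":[1.05,0,0],"turn":0,"grip":3},{"slide":[1.05,0,0],"turn":0,"grip":3}]'
```

```text
time: 7.55
eef_pos: [0.5778, -0.2515, 0.0113]
tcp_rot: [1.0, -0.0, 0.0, -0.0]
contact_force: [0.4, 0.1, -0.2]
opening: 0.353
finger_force: 0.1
```

```bash
python3 -m inch '[{"slide":[0.05,0,0],"turn":0,"grip":3},{"slide":[0.1,0,0],"turn":0,"grip":3},{"slide":[0.1,0,0],"turn":0,"grip":3}]'
```

```text
time: 7.85
eef_pos: [0.5786, -0.2515, 0.0113]
tcp_rot: [1.0, -0.0, 0.0, -0.0]
contact_force: [-1.1, 0.7, 0.1]
opening: 0.351
finger_force: 0.3
```

```bash
python3 -m inch '[{"slide":[0.05,0,0],"turn":0,"grip":3},{"slide":[0.1,0,0],"turn":0,"grip":3},{"slide":[0.1,0,0],"turn":0,"grip":3}]'
```

```text
time: 8.15
eef_pos: [0.5797, -0.2515, 0.0113]
tcp_rot: [1.0, -0.0, 0.0, 0.0]
contact_force: [-0.5, 0.1, -0.1]
opening: 0.353
finger_force: 0.3
```

```bash
python3 -m inch '[{"slide":[0.05,0,0],"turn":0,"grip":3},{"slide":[0.1,0,0],"turn":0,"grip":3},{"slide":[0.1,0,0],"turn":0,"grip":3}]'
```

```text
time: 8.45
eef_pos: [0.5804, -0.2515, 0.0113]
tcp_rot: [1.0, -0.0, -0.0, -0.0]
contact_force: [-1.3, -0.1, 0.5]
opening: 0.353
finger_force: 0.7
```

```bash
python3 -m inch '[{"slide":[0.05,0,0],"turn":0,"grip":3},{"slide":[0.1,0,0],"turn":0,"grip":3},{"slide":[0.1,0,0],"turn":0,"grip":3}]'
```

```text
time: 8.75
eef_pos: [0.5805, -0.2515, 0.0113]
tcp_rot: [1.0, 0.0, -0.001, -0.0]
contact_force: [-6.0, -0.2, 2.0]
opening: 0.353
finger_force: 2.4
```

```bash
python3 -m inch '[{"slide":[0.05,0,0],"turn":0,"grip":3},{"slide":[0.1,0,0],"turn":0,"grip":3},{"slide":[0.1,0,0],"turn":0,"grip":3}]'
python3 - <<'E'
from h import *
im,d,P,s=cam("wrist"); save("w6.png",im)
im=im.astype(int);k=(im[...,2]-im[...,0]>60)&(P[...,2]>.02)&(P[...,2]<.05)
c,r=cv2.minEnclosingCircle(P[k][:,:2].astype(np.float32)); print(c,r)
E
```

```text
time: 9.05
eef_pos: [0.5806, -0.2515, 0.0112]
tcp_rot: [1.0, 0.0, -0.003, -0.001]
contact_force: [-7.7, 0.5, 3.7]
opening: 0.35
finger_force: 3.8
(0.6288444995880127, -0.2525986433029175) 0.04071015492081642
```

View pics/w6.png

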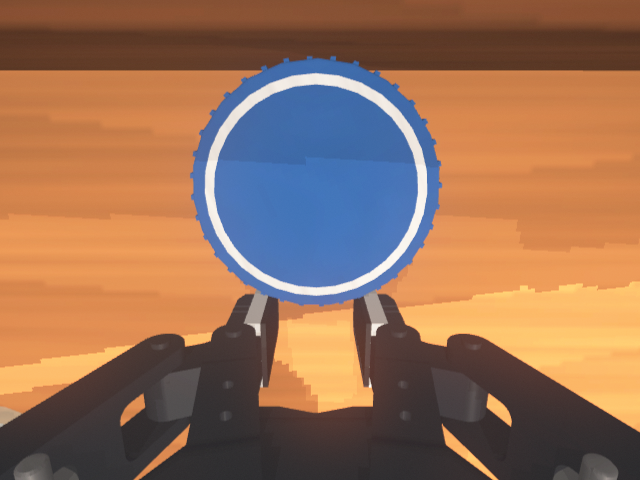

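The force rises and the advance has stopped, so the tin is against the step face. I'll back straight off, rise, and check.

```bash
python3 -m inch '[{"slide":[-0.1,0,0],"turn":0,"grip":3},{"slide":[-0.3,0,0],"turn":0,"grip":3},{"slide":[-0.8,0,0],"turn":0,"grip":3},{"slide":[-2,0,0],"turn":0,"grip":3},{"slide":[-4,0,0],"turn":0,"grip":3},{"slide":[-6,0,0],"turn":0,"grip":3},{"slide":[-7,0,-3],"turn":0,"grip":3},{"slide":[-7,0,-7],"turn":0,"grip":3},{"slide":[-7,0,-11],"turn":0,"grip":3},{"slide":[-7,0,-14],"turn":0,"grip":3},{"slide":[-7,0,-14],"turn":0,"grip":3},{"slide":[-7,0,-14],"turn":0,"grip":3}]'
python3 - <<'E'
from h import *
im,d,P,s=cam("wrist"); a,*_=cam("scene"); save("e.png",np.vstack([np.hstack([cv2.resize(im,(400,300)),cv2.resize(a,(400,300))])]))
im=im.astype(int);k=(im[...,2]-im[...,0]>60)&(P[...,2]>.02)&(P[...,2]<.05)&(P[...,0]<.67)&(abs(P[...,1]+.25)<.06)
c,r=cv2.minEnclosingCircle(P[k][:,:2].astype(np.float32)); print(c,r,np.percentile(P[k][:,2],[2,50,98]))
k=(P[...,2]>.01)&(P[...,2]<.06)&(abs(P[...,1]+.25)>.05)&(abs(P[...,1]+.25)<.09)&(P[...,0]>.6);print(np.nanmedian(P[k],0),k.sum())
E
```

```text
time: 10.3
eef_pos: [0.5126, -0.2516, 0.1521]
tcp_rot: [1.0, -0.0, 0.001, 0.001]
contact_force: [-0.0, 0.4, -1.5]
opening: 0.354
finger_force: 0.0
(0.6284043788909912, -0.2522584795951843) 0.04006211459636688 [0.03065007 0.03260463 0.03422297]
[nan nan nan] 0
  return np.nanmean(a, axis, out=out, keepdims=keepdims)
```

View pics/e.png

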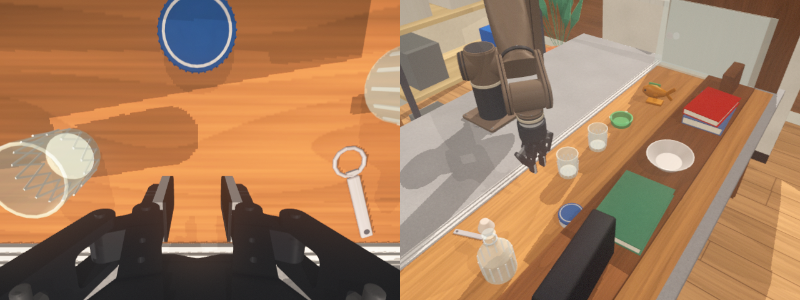

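The tin is flat with its lid up against the step: centre x is 0.6284, radius 0.040, and the face is at about 0.668. The other items stand where they were.

```bash
python3 -c "
from plant import ctrl
print(ctrl.sign_off())"
```

```text
the job is handed in; nothing more can be done
None
```

The tin was tipped flat with its lid up, pushed along the shelf until it touched the step, and handed in at about 10.4 s; the last pictures show nothing else moved.

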